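# Seat the locking collar on the spring post

### The job

Pull the drawer of the small parts unit out to its stop, take the knurled locking collar out of it and slip it, the way up it lies, over the upright post of the spring stand. Turn the collar until its hidden keyways drop over the post's cross pin, then push it fully home against the spring. Finish while holding it pushed down there with the gripper (it springs up if you let go); leave the drawer open and do not disturb the small jar or the brass block.

Things in the scene. Friction and masses are not known exactly. Their poses are not given: they have to be found in the camera images.
- unit: Fixed grey parts unit with one aluminium-fronted drawer, 170 deep (x) x 190 wide (y) x 85 mm high; origin at the centre of its underside on the bench. Its -x axis is the front: the drawer slides out that way. The drawer's outer face is 85 mm ahead of the origin when shut, 195 mm when fully out.
- unit_drawer0 (a joint): Drawer travel in m: 0 = shut, 0.110 = out at its stop; starts between 0 and 0.012. Needs about 1 N plus some drag (4 N per m/s) and stays where it is left.
- unit_drawer0_handle (a point): Middle of the drawer's round handle bar, 11 mm thick, 95 mm long along the unit's y axis, 47 mm above the bench, centre line 35 mm in front of the drawer's face; two 8 mm stems 40 mm either side of the middle join it to the face. Can be pinched from above with one finger behind the bar (fingers open about 25 mm fit).
- drawer_floor (a point): Centre of the drawer's inner floor (moves with the drawer), 22 mm above the bench; axes as the unit's. Free space 125 (x) x 148 (y) mm between 6 mm walls; side walls' tops 63 mm, front panel's top 71 mm above the bench. With the drawer fully out the unit's top edge is 41 mm behind this point.
- collar: Loose knurled steel ring, 51 mm over the knurling, 32 high, bore 22 mm right through, 0.11 to 0.22 kg; starts upright in the drawer. Origin at the centre of its underside, z up along its axis. Hidden inside, open only below: four blind keyways 9 mm wide, along its own +x, -x, +y, -y, from 6 to 20 mm above the underside, between lobes that catch on the pin. The outer skirt is plain all round.
- stand: Fixed spring stand: base plate 100 x 100 x 12 mm, round boss 54 mm wide up to 18 mm; origin at the centre of its underside, on the post's axis. Collar not lined up: it stands on the cross pin, underside 38 mm above the bench. Lined up (every 90 degrees of turn, good within about 7 degrees either way) it drops 4 mm onto the plunger and can be pushed down 8 mm more, to 26 mm: home.
- post_top (a point): Top centre of the stand's upright post, 62 mm above the bench. The post is 19 mm thick, its top 8 mm a cone down to 8 mm diameter. A level flat cross pin, 5 mm wide, 6 high, goes through it, top 44 mm above the bench, reaching 16.5 mm from the axis both ways. Which way the pin points differs each time, is not given and is unrelated to the stand's axes; the collar hides it once on.
- plunger (a joint): Sprung plunger ring (45 mm wide, top 34 mm above the bench) round the post, pushed down by the collar: 0 = fully up, 0.008 m = down on its stop, collar home. The spring pushes up with 4 N at the top and 8 N at the stop.
- pin_jar: Loose small clear jar with white lid, 45 mm diameter, 48 high, beside the stand; origin at the centre of its underside. Leave alone.
- brass_insert: Loose small brass mould block with two pins, 34 x 39 x 22 mm, standing between the stand and the unit; origin at the centre of its underside. Leave alone.
Not all that is in view belongs to the job. There is more than one size of the stand; the job needs the smaller.

How it is judged (in metres and radians):
On the way, in this order (a step that is already met when the one before it is completed fails the run):
1. the drawer is pulled out to its stop (within 6 mm) (value of joint unit_drawer0 above 0.104 m), for 0.1 s.
2. the collar is lifted out of the drawer by the fingers (height (world z) of collar above 0.075 m and contact force between the fingers and collar above 1 N), for 0.1 s.
3. the collar is on the post, down to the cross pin or below (horizontal distance between collar and stand below 0.006 m and height (world z) of collar below 0.044 m), for 0.1 s.
At the end, for the whole second after the job is handed in: The collar sits on the post, level within 5 degrees, centred within 4 mm and at rest, pushed down to within 2 mm of the plunger's stop, while the gripper still holds it against the spring (over 3 N); the drawer is still at least 85 mm open (value of joint plunger above 0.006 m and height (world z) of collar below 0.0285 m and horizontal distance between collar and stand below 0.004 m and angle between collar's own z axis and vertical below 0.09 rad and contact force between each of stand, the fingers and collar above 3 N and linear speed of collar below 0.01 m/s and value of joint unit_drawer0 above 0.085 m); the arm keeps its last pose, push and grip.
It fails at once if the small jar or the brass block is pushed more than 25 mm from its place (distance of any of pin_jar, brass_insert from where it was at the start of the episode above 0.025 m).
It fails at once if the small jar is tipped over (angle between pin_jar's own z axis and vertical above 0.6 rad).
It also fails if it takes over 64 s, if anything falls off the work surface, if the arm or the gripper's body presses on something with over 40 N, if the wrist force passes 120 N, or if a joint passes its speed limit or range.

### The arm

A 6-joint arm with a two-finger parallel gripper is mounted at the origin on a cart in front of the work surface, level with it; the furniture and walls round the work are solid. World frame = base frame: x ahead of the robot, y to its left, z up, the work surface at z = 0. Lengths are in m, angles in degrees, forces in N, time in s.
With the tool pointing down it reaches from about 0.3 to 0.75 m from the base axis. Payload 8.5 kg.
Tool frame: the origin (TCP) lies midway between the tips of the shut fingers; the grasp point (between the pads) lies 19 mm behind it; z points along the fingers, y is the line along which they close (so a half turn about z gives the same grasp; the last joint's range is limited). The gripper opens to 85 mm and grips with 20 to 120 N. Pads are 22 mm wide; open, the fingers measure 114 mm over their backs; the gripper's body (76 mm by 85 mm) begins 54 mm behind the grasp point. The pads swing forward as they close: fully open they stand 13 mm farther back than shut.
Start: joints at [63.524, 21.807, 74.336, -0, 83.858, -12.336], TCP at [0.134, 0.533, 0.231] pointing down, gripper open.
Joint ranges: [-178.18, 178.18], [-50.72, 133.34], [12.68, 142.11], [-81.47, 261.47], [9.98, 163.14], [-165.26, 165.26]. Speed limits (degrees/s): [136.94, 136.94, 180, 180, 180, 180].

### API

Orientations are given as a 3x3 rotation matrix whose columns are the frame's x, y, z axes.
In Python, from rig import env, viewer, recognise, pinpoint gives the robot as it stands.
- The arm moves only by the tool move_arm, never from a script. Its argument "plan" is text: rows parted by semicolons, each of 7 numbers parted by spaces: the shift along the tool's x, y, z in m, then the turn, a rotation vector about the tool's x, y, z in rad, then the finger opening in m, from 0 to 0.0854. A call has 1 to 12 rows; each row shifts and turns the commanded pose from where the row before left it, along the tool's axes as they then stand; what a row does not reach is not made up. A row lasts 1/8 s, in which the tool goes at most 62.5 mm and 10.7 degrees, less where a joint would pass 70% of its speed; a pose out of reach is approached as far as the arm can. A call is refused whole if a number of a shift passes 0.0625 or a number of a turn 0.188, either way. A call with a gripper value outside its range is refused whole. The fingers move at their own pace and stop on an object; "grip_force" is the grip in N (left out, the last holds). Time passes only in rows, so rows that do not move let the fingers close. It gives the time, the measured TCP pose, the force, the opening and the grip force at its end, in the units of the state.
- env.observe(): the state, without advancing time (a new reading comes with each control period).
- viewer.get_image(name): name is "scene" or "side" or "wrist"; returns (picture, depth): 384x512x3 uint8, red, green, blue; 384x512 float32, m along the optical axis (not along the pixel's ray), 0 where there is no reading.
- viewer.calibration(name): a dict with "fx", "fy", "cx", "cy" (pixels), "R" (3x3) and "t" (3): a world point X has camera coordinates R X + t. Camera axes: x right, y down, z forward; pixel columns grow to the right and rows downward; lengths in m; the calibration is good to about 2 mm. A picture is of the moment at which its call begins: read the wrist's pose just before it. calibration takes no time and is no camera call; for the wrist camera it gives the pose at the moment of the call.
- env.close_job(): hands the job in; it is judged then, once.
Trained networks look in the newest picture that a camera, given by its name, has taken for a name from the list of things; names that differ only in an ending like _2 or _b are one class to them, and where a whole thing is asked for, a point or a joint stands for the part that bears it (a point fixed in the world has none). Each returns a list of dicts, best first, with "conf" (0 to 1); they miss things now and then, are a little off and sometimes report something else, mostly with a low value. They report only what shows in the picture. A call takes as long as a camera call. They do not tell look-alikes from the thing itself.
- recognise(camera, name): "extent" ([centre column, centre row, width, height] in pixels, round what is visible of it).
- pinpoint(camera, name): "pixel" ([column, row] in pixels: a listed point, or the origin of a listed thing).
The state is a dict: "time_s": time; "q": joint angles; "qvel": joint speeds; "joint_efforts": joint torques, N m; "position": TCP position; "tool_rot": TCP orientation; "ft_force": force on the tool from outside, world axes, zero at the start; "wrist_torque": the same for the moment, N m; "grip_width": finger opening in m; "gripper_force": force on a finger pad.
Only numpy, scipy, OpenCV 4.12 (cv2) and the standard library are available. Lean on these libraries where they do the work, as an engineer would, in place of code of your own. Each camera call takes 0.05 s, during which the arm holds its last target. There are 200 camera calls.

## Working session

There is one attempt and no reset: what is moved stays moved. The work goes in short steps, Python scripts to look and compute and a tool call to move; the robot and the scene stay as the last step left them, time stands still between calls to the robot, and variables do not carry over. Pictures are saved under pics/ and viewed, at most 10 in all, crops included, and the job is handed in when it is done.

Besides the shell and the picture viewer there is one more tool, called after "Request:" by a JSON object that holds its "op" and its "data". move_arm: Moves the arm, as the interface text tells. Its arguments: {"type":"object","properties":{"plan":{"type":"string"},"grip_force":{"type":"number"}},"required":["plan"]}

```bash
mkdir -p pics
cat > h.py <<'E'
import numpy as np, cv2
from rig import env, viewer, recognise, pinpoint
def snap(n):
    c=viewer.calibration(n); im,d=viewer.get_image(n); return im,d,c
def ray(c,u,v):
    R=np.array(c["R"]);t=np.array(c["t"])
    return -R.T@t, R.T@np.array([(u-c["cx"])/c["fx"],(v-c["cy"])/c["fy"],1.])
def at_z(c,u,v,z):
    o,r=ray(c,u,v); return o+r*(z-o[2])/r[2]
def cloud(d,c):
    v,u=np.mgrid[:d.shape[0],:d.shape[1]]
    P=np.stack([(u-c["cx"])/c["fx"]*d,(v-c["cy"])/c["fy"]*d,d],-1)
    W=(P-np.array(c["t"]))@np.array(c["R"]); W[d<=0]=np.nan; return W
def save(n,im,**k): cv2.imwrite("pics/"+n,cv2.cvtColor(im,cv2.COLOR_RGB2BGR))
E
python3 - <<'E'
from h import *
ims=[]
for n in("scene","side"):
    im,d,c=snap(n); np.savez(n+".npz",im=im,d=d,**{k:np.array(v) for k,v in c.items()})
    ims.append(im); W=cloud(d,c)
    for t in("unit_drawer0_handle","drawer_floor","collar","stand","post_top","pin_jar","brass_insert","unit"):
        for r in pinpoint(n,t)[:3]:
            u,v=r["pixel"]; 
            z={"unit_drawer0_handle":.047,"drawer_floor":.022,"collar":.022,"post_top":.062}.get(t,0)
            print(n,t,round(r["conf"],2),np.round([u,v]),np.round(at_z(c,u,v,z),3))
for n,i in zip(("scene","side"),ims): save(n+"0.png",cv2.resize(i,(800,600)))
print(env.observe()["time_s"])
E
```

```text
scene unit_drawer0_handle 0.97 [310. 299.] [ 0.488 -0.2    0.047]
scene drawer_floor 0.59 [342. 282.] [ 0.606 -0.196  0.022]
scene stand 0.95 [237. 231.] [0.456 0.14  0.   ]
scene stand 0.84 [195. 144.] [0.53  0.568 0.   ]
scene post_top 0.96 [193. 125.] [0.55  0.604 0.062]
scene post_top 0.66 [238. 218.] [0.462 0.141 0.062]
scene pin_jar 0.66 [256. 211.] [0.551 0.177 0.   ]
scene brass_insert 0.58 [264. 260.] [ 0.469 -0.001  0.   ]
scene unit 0.81 [342. 281.] [ 0.621 -0.182  0.   ]
side unit_drawer0_handle 0.76 [318. 159.] [ 0.486 -0.172  0.047]
side drawer_floor 0.63 [291. 153.] [ 0.613 -0.183  0.022]
side collar 0.39 [279. 197.] [0.489 0.094 0.022]
side stand 0.78 [277. 213.] [0.462 0.15  0.   ]
side stand 0.58 [171. 279.] [0.546 0.579 0.   ]
side stand 0.51 [281. 197.] [ 0.5    0.064 -0.   ]
side post_top 0.91 [280. 199.] [0.459 0.143 0.062]
side post_top 0.55 [168. 264.] [0.548 0.58  0.062]
side pin_jar 0.66 [249. 208.] [0.555 0.188 0.   ]
side unit 0.72 [289. 153.] [ 0.637 -0.204  0.   ]
0.9
```

View pics/scene0.png

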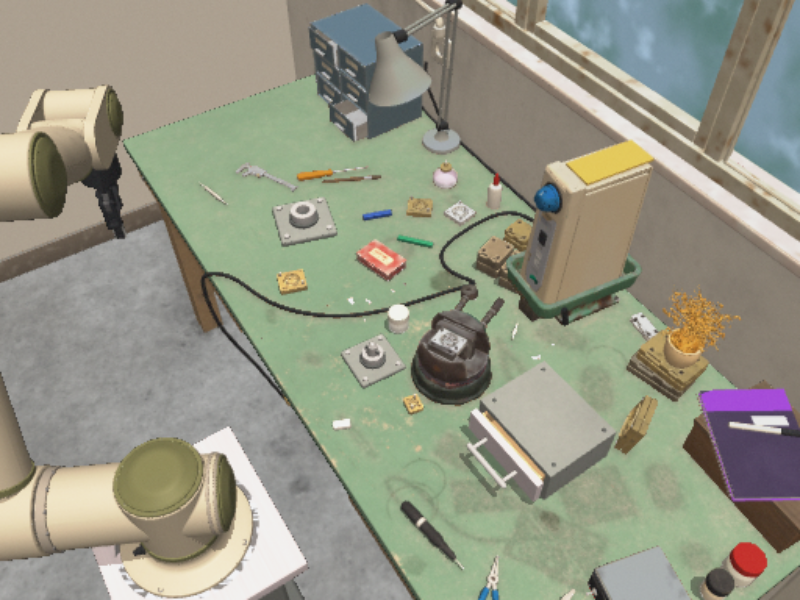

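View pics/side0.png

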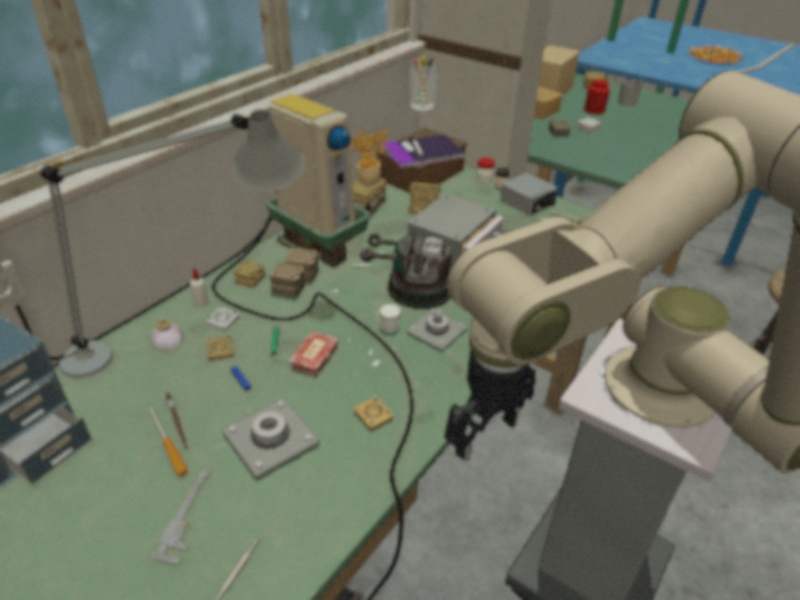

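The scene view (800 px) shows two stands: one at (303,218), about 0.57 m out to the left and visibly larger, and one at (373,357), next to the jar (398,318). The second fits because it is smaller and has the jar beside it. The unit is at (540,440) with its handle at (490,465), the brass block at (413,403), and a dark obstacle at (450,360).

Run:
```python
from h import *
f=np.load("scene.npz"); im,d=f["im"],f["d"]; c={k:f[k] for k in("fx","fy","cx","cy","R","t")}
W=cloud(d,c)
m=(abs(W[...,2]-.085)<.006)&(abs(W[...,0]-.62)<.17)&(abs(W[...,1]+.19)<.17)
n,l,s,ce=cv2.connectedComponentsWithStats(m.astype(np.uint8)); k=1+s[1:,4].argmax()
P=W[l==k]; print("unit top",len(P),P[:,2].mean(),cv2.minAreaRect(P[:,:2].astype(np.float32)))
for x0,y0,h in((.456,.14,.05),(.54,.575,.08)):
    m=(abs(W[...,2]-.012)<.005)&(np.hypot(W[...,0]-x0,W[...,1]-y0)<.1)
    P=W[m]; print("plate",len(P),cv2.minAreaRect(P[:,:2].astype(np.float32)))
# obstacle extents
m=(W[...,2]>.03)&(W[...,0]>.45)&(W[...,0]<.75)&(W[...,1]>-.1)&(W[...,1]<.13)
P=W[m];print("obst",P.min(0),P.max(0))
a=cv2.resize(im[190:280,200:320],(800,600),interpolation=cv2.INTER_CUBIC); save("crop1.png",a)
```

```text
unit top 3250 0.08448631278381281 ((0.630450963973999, -0.18993207812309265), (0.15982148051261902, 0.19287198781967163), 1.9783746004104614)
plate 599 ((0.4613521695137024, 0.11798763275146484), (0.18180745840072632, 0.1460580825805664), 4.9555230140686035)
plate 463 ((0.5403563976287842, 0.5820964574813843), (0.15209461748600006, 0.13926085829734802), 73.39251708984375)
obst [ 0.45003167 -0.09998687  0.03003857] [0.71310544 0.12988349 0.1441536 ]
```

View pics/crop1.png

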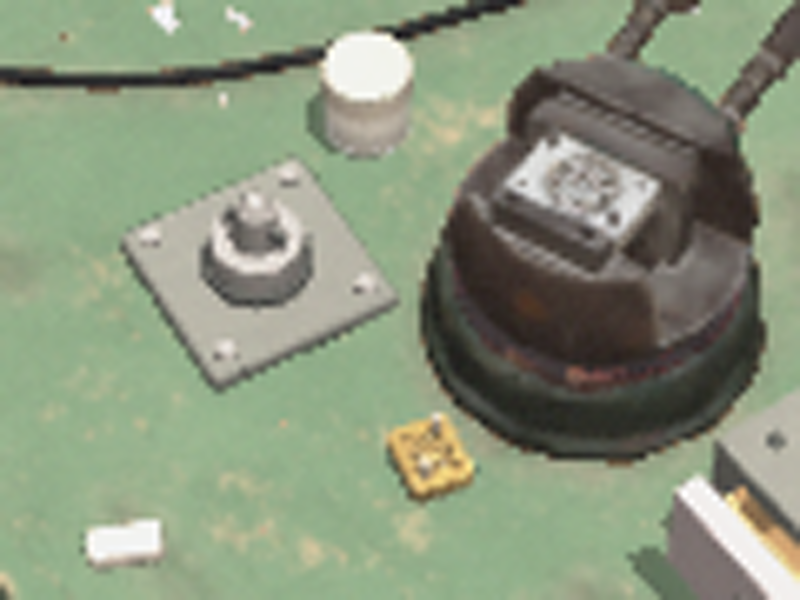

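The crop shows the smaller stand with its post and pin at (255,220), the jar at (365,95) and the brass block at (430,460). That stand is the right one. Next I'll move above the handle.

Run:
```python
from h import *
o=env.observe(); print(np.round(o["tool_rot"],3),o["position"],o["ft_force"],o["time_s"])
c=viewer.calibration("wrist"); print(ray(c,256,192),c["fx"])
```

```text
[[-0.97   0.244 -0.   ]
 [ 0.244  0.97  -0.   ]
 [ 0.    -0.    -1.   ]] [0.13436319 0.53332449 0.23131227] [ 0.15569377 -0.12443108 -0.19874566] 0.9
(array([0.06305074, 0.55144061, 0.37341905]), array([ 0.28706462, -0.06657651, -0.95564411])) 319.0050853499688
```

```bash
cat >> h.py <<'E'
def Rphi(p):
    p=np.radians(p); y=np.array([np.cos(p),np.sin(p),0]); z=np.array([0,0,-1.]); return np.stack([np.cross(y,z),y,z],1)
def plan(p0,phi0,p1,phi1,w,n):
    p0,p1=np.array(p0),np.array(p1); d=(p1-p0)/n; t=np.radians(phi0-phi1)/n
    print("; ".join(" ".join(f"{v:.4g}" for v in [*np.round(Rphi(phi0+(phi1-phi0)*i/n).T@d,4),0,0,round(t,4),w]) for i in range(n)))
E
python3 - <<'E'
from h import *
plan([.1344,.5333,.2313],75.9,[.46,.145,.29],2,.08,10)
E
```

```text
-0.041 -0.0297 -0.0059 0 0 0.129 0.08; -0.0445 -0.0242 -0.0059 0 0 0.129 0.08; -0.0473 -0.0183 -0.0059 0 0 0.129 0.08; -0.0492 -0.012 -0.0059 0 0 0.129 0.08; -0.0504 -0.0056 -0.0059 0 0 0.129 0.08; -0.0507 0.0009 -0.0059 0 0 0.129 0.08; -0.0501 0.0074 -0.0059 0 0 0.129 0.08; -0.0488 0.0138 -0.0059 0 0 0.129 0.08; -0.0466 0.02 -0.0059 0 0 0.129 0.08; -0.0436 0.0258 -0.0059 0 0 0.129 0.08
```

Request:
{"op": "move_arm", "data": {"plan": "-0.041 -0.030 -0.006 0 0 0.129 0.08; -0.0445 -0.024 -0.006 0 0 0.129 0.08; -0.047 -0.018 -0.006 0 0 0.129 0.08; -0.049 -0.012 -0.006 0 0 0.129 0.08; -0.0505 -0.0055 -0.006 0 0 0.129 0.08; -0.0505 0.001 -0.006 0 0 0.129 0.08; -0.050 0.0075 -0.006 0 0 0.129 0.08; -0.049 0.014 -0.006 0 0 0.129 0.08; -0.0465 0.020 -0.006 0 0 0.129 0.08; -0.0435 0.026 -0.006 0 0 0.129 0.08; 0 0 0 0 0 0 0.08; 0 0 0 0 0 0 0.08"}}

```text
time_s: 2.4
position: [0.4596, 0.1458, 0.2912]
tool_rot: [[-0.035, 0.999, -0.0], [0.999, 0.035, 0.0], [0.0, -0.0, -1.0]]
ft_force: [-0.6, -0.1, 0.1]
grip_width: 0.0798
gripper_force: 0.0
```

Run:
```python
from h import *
o=env.observe(); print(np.round(o["position"],4),np.round(o["tool_rot"],3).tolist(),o["ft_force"],o["time_s"])
im,d,c=snap("wrist"); np.savez("wst.npz",im=im,d=d,**{k:np.array(v) for k,v in c.items()})
for t,z in(("post_top",.062),("stand",0),("pin_jar",0),("brass_insert",0)):
    for r in pinpoint("wrist",t)[:2]: print(t,r,np.round(at_z(c,*r["pixel"],z),4))
save("w1.png",cv2.resize(im,(800,600)))
```

```text
[0.4596 0.1458 0.2912] [[-0.035, 0.999, -0.0], [0.999, 0.035, 0.0], [0.0, -0.0, -1.0]] [-0.63302557 -0.11164065  0.08855695] 2.4
post_top {'pixel': [252.8, 165.8], 'conf': 0.92} [0.4576 0.1372 0.062 ]
stand {'pixel': [255.6, 157.0], 'conf': 0.62} [0.4612 0.136  0.    ]
pin_jar {'pixel': [327.7, 120.9], 'conf': 0.86} [0.5554 0.1881 0.    ]
```

View pics/w1.png

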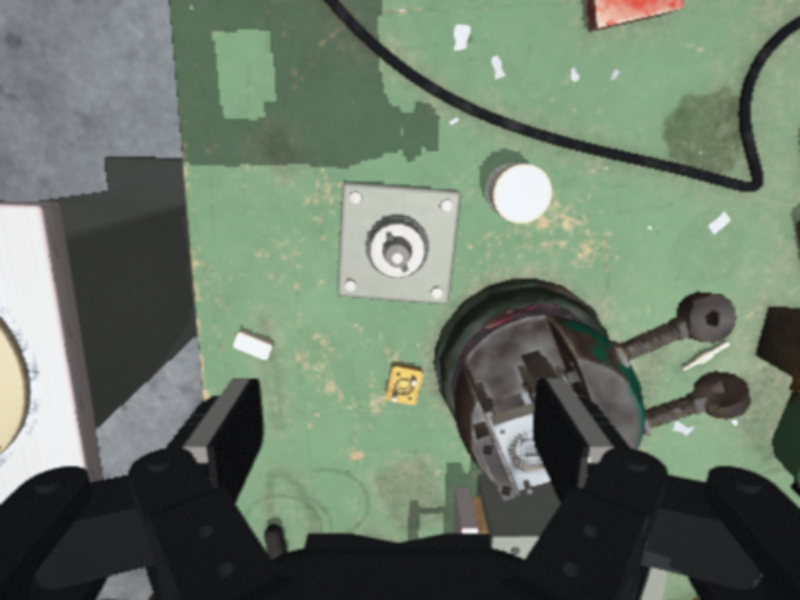

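The wrist view shows the small stand's post at (398,255) with dark pin ends near (388,238) and (405,268), the jar at (521,192) and the brass block at (405,384). I'll go lower to get a good pin angle.

Request:
{"op": "move_arm", "data": {"plan": "0 0 0.032 0 0 0 0.08; 0 0 0.032 0 0 0 0.08; 0 0 0.032 0 0 0 0.08; 0 0 0.032 0 0 0 0.08; 0 0 0 0 0 0 0.08; 0 0 0 0 0 0 0.08"}}

```text
time_s: 3.4
position: [0.4605, 0.146, 0.1646]
tool_rot: [[-0.035, 0.999, 0.002], [0.999, 0.035, 0.0], [0.0, 0.002, -1.0]]
ft_force: [0.2, -0.2, -0.4]
grip_width: 0.0799
gripper_force: 0.0
```

Run:
```python
from h import *
im,d,c=snap("wrist"); np.savez("wst.npz",im=im,d=d,**{k:np.array(v) for k,v in c.items()})
r=pinpoint("wrist","post_top"); print(r[:2],[np.round(at_z(c,*q["pixel"],.062),4) for q in r[:2]])
x,y=at_z(c,*r[0]["pixel"],.062)[:2]
R=np.array(c["R"]);t=np.array(c["t"])
def ortho(z,h=.035,n=400):
    # world +x right, +y up
    g=np.linspace(-h,h,n); X,Y=np.meshgrid(x+g,y-g); P=np.stack([X,Y,np.full_like(X,z)],-1)@R.T+t
    return cv2.remap(im,(P[...,0]/P[...,2]*c["fx"]+c["cx"]).astype(np.float32),(P[...,1]/P[...,2]*c["fy"]+c["cy"]).astype(np.float32),cv2.INTER_CUBIC)
save("o1.png",np.hstack([ortho(.044),ortho(.018)]))
W=cloud(d,c); P=W[(abs(W[...,2]-.044)<.003)&(np.hypot(W[...,0]-x,W[...,1]-y)<.022)]-[x,y,0]
rr=np.hypot(P[:,0],P[:,1]); print(len(P)); Q=P[rr>.0105]; print(np.round(Q*1000,1)[:60].tolist())
```

```text
[{'pixel': [249.7, 197.6], 'conf': 0.98}] [array([0.4568, 0.139 , 0.062 ])]
115
[[-3.9, 14.5, 42.1], [-3.0, 14.7, 42.5], [-5.5, 13.6, 42.2], [-4.7, 14.1, 43.8], [-3.8, 13.8, 42.5], [-3.0, 14.0, 43.1], [-2.1, 13.5, 41.3], [-7.2, 12.9, 43.0], [-6.3, 13.2, 44.2], [-5.5, 13.0, 43.4], [-4.6, 13.2, 44.1], [-3.8, 13.4, 44.4], [-2.9, 13.2, 43.6], [-2.1, 12.7, 41.6], [-7.2, 12.2, 43.7], [-6.3, 12.3, 44.0], [-5.4, 12.5, 44.8], [-4.6, 12.0, 42.7], [-3.7, 12.5, 44.3], [-2.9, 12.5, 44.3], [-2.1, 12.3, 43.6], [-6.3, 11.1, 42.8], [-5.4, 11.4, 43.6], [-4.6, 11.4, 43.7], [-3.8, 11.1, 42.4], [-2.9, 11.5, 43.8], [-2.0, 11.5, 43.6], [-1.2, 10.8, 41.1], [-6.3, 10.6, 44.1], [-5.4, 10.3, 43.0], [-4.6, 10.7, 44.2], [-3.7, 10.9, 45.0], [-2.9, 10.3, 42.6], [-5.4, 9.6, 43.5], [-4.5, 9.8, 44.4], [-3.7, 10.0, 45.1], [9.3, 4.8, 43.9], [10.2, 3.7, 43.0], [10.2, 3.6, 45.7], [11.3, -0.2, 42.0], [9.1, -10.6, 43.8], [10.0, -11.1, 42.4], [8.3, -11.6, 43.7], [9.1, -11.8, 43.1], [10.0, -11.6, 43.5], [7.4, -13.0, 42.6], [9.2, -12.8, 42.8], [10.0, -12.6, 43.4], [6.6, -13.3, 44.4], [7.4, -13.3, 44.2], [8.3, -13.3, 44.1], [9.2, -13.9, 42.5], [10.1, -13.3, 43.8], [10.9, -13.2, 44.0], [6.6, -14.5, 43.6], [7.5, -14.7, 42.8], [8.4, -14.5, 43.3], [9.3, -14.5, 43.2], [10.1, -14.5, 43.3], [11.0, -14.7, 42.6]]
```

View pics/o1.png

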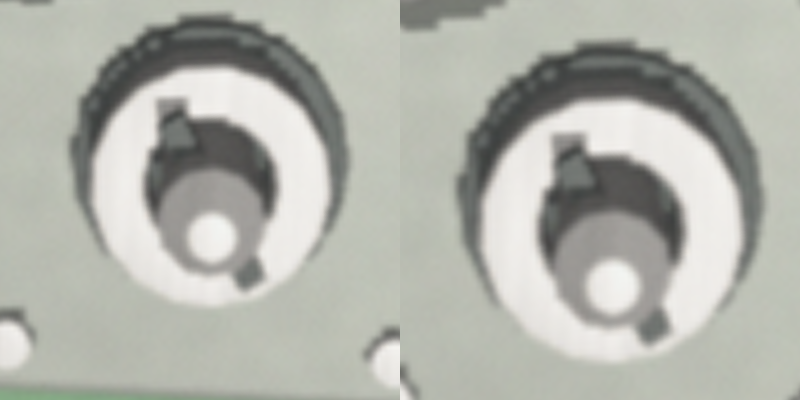

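The ortho view shows the pin from (173,114) to (254,283), so it heads about 116° in world (26° mod 90). The post axis is at about (0.459, 0.138). Now to the drawer handle.

Request:
{"op": "move_arm", "data": {"plan": "0 0 -0.045 0 0 0 0.08; -0.03 0 -0.045 0 0 0 0.08; -0.06 0.002 0 0 0 0 0.07; -0.06 0.002 0 0 0 0 0.06; -0.06 0.002 0 0 0 0 0.05; -0.06 0.002 0 0 0 0 0.04; -0.06 0.002 0 0 0 0 0.03; 0 0 0.03 0 0 0 0.026; 0 0 0.02 0 0 0 0.026; 0 0 0 0 0 0 0.026; 0 0 0 0 0 0 0.026"}}

```text
time_s: 4.88
position: [0.4817, -0.184, 0.2048]
tool_rot: [[-0.034, 0.999, 0.002], [0.999, 0.034, -0.001], [-0.001, 0.002, -1.0]]
ft_force: [-0.1, 0.3, -0.9]
grip_width: 0.0259
gripper_force: 0.0
```

Run:
```python
from h import *
o=env.observe(); print(o["position"],o["grip_width"])
im,d,c=snap("wrist"); np.savez("wst.npz",im=im,d=d,**{k:np.array(v) for k,v in c.items()})
for t,z in(("unit_drawer0_handle",.047),("drawer_floor",.022),("unit",0)):
    for r in pinpoint("wrist",t)[:2]: print(t,r,np.round(at_z(c,*r["pixel"],z),4))
W=cloud(d,c)
m=(abs(W[...,2]-.051)<.006)&(abs(W[...,0]-.487)<.05)&(abs(W[...,1]+.19)<.09); P=W[m]; 
print(len(P), cv2.minAreaRect(P[:,:2].astype(np.float32)) if len(P) else 0)
m=(abs(W[...,2]-.071)<.004)&(W[...,0]<.6)&(W[...,0]>.48)&(W[...,1]<-.05); P=W[m]; print("front top",len(P),cv2.minAreaRect(P[:,:2].astype(np.float32)))
save("w2.png",cv2.resize(im,(800,600)))
```

```text
[ 0.48166183 -0.1839649   0.20478368] 0.025861149022822907
unit {'pixel': [375.6, 171.5], 'conf': 0.83} [ 0.6174 -0.1893  0.    ]
1908 ((0.506837785243988, -0.1773262619972229), (0.04054073616862297, 0.1515936553478241), 1.9079962968826294)
front top 2992 ((0.5395413637161255, -0.1861359030008316), (0.025874875485897064, 0.17826107144355774), 2.1561241149902344)
```

View pics/w2.png

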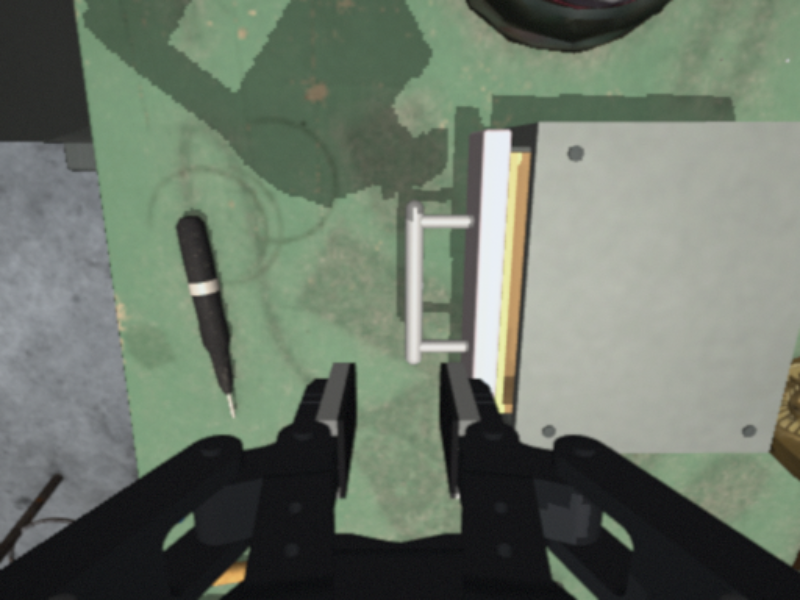

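The handle bar runs from (414,205) to (413,360), with its middle at (414,283). The fingers flank its line.

Run:
```python
from h import *
f=np.load("wst.npz"); c={k:f[k] for k in("fx","fy","cx","cy","R","t")}
a=at_z(c,414*.64,205*.64,.0525);b=at_z(c,413.5*.64,361*.64,.0525); print(a,b,(a+b)/2, np.degrees(np.arctan2(*(a-b)[:2])))
W=cloud(f["d"],c); m=(abs(W[...,2]-.051)<.006)&(W[...,0]<.50)&(W[...,0]>.46)&(abs(W[...,1]+.19)<.09);P=W[m];print(len(P),np.nanmedian(P,0),cv2.minAreaRect(P[:,:2].astype(np.float32)))
```

```text
[ 0.48987522 -0.14317492  0.0525    ] [ 0.49397082 -0.24223053  0.0525    ] [ 0.49192302 -0.19270273  0.0525    ] -2.3676304142224285
1168 [ 0.49219239 -0.1872978   0.05102051] ((0.4944274425506592, -0.1925211101770401), (0.01413785107433796, 0.1040303185582161), 2.2741620540618896)
```

Request:
{"op": "move_arm", "data": {"plan": "-0.009 0.010 0.03 0 0 0 0.026; 0 0 0.05 0 0 0 0.026; 0 0 0.05 0 0 0 0.026; 0 0 0.025 0 0 0 0.026; 0 0 0.02 0 0 0 0.026; 0 0 0 0 0 0 0.026; 0 0 0 0 0 0 0.0; 0 0 0 0 0 0 0.0; 0 0 0 0 0 0 0.0; 0 0 0 0 0 0 0.0", "grip_force": 40}}

```text
time_s: 6.32
position: [0.4919, -0.1927, 0.0289]
tool_rot: [[-0.034, 0.999, 0.001], [0.999, 0.034, -0.001], [-0.001, 0.001, -1.0]]
ft_force: [0.5, 0.4, 4.7]
grip_width: 0.0098
gripper_force: 39.1
```

Request:
{"op": "move_arm", "data": {"plan": "0 -0.008 0 0 0 0 0; 0 -0.016 0 0 0 0 0; 0 -0.016 0 0 0 0 0; 0 -0.016 0 0 0 0 0; 0 -0.016 0 0 0 0 0; 0 -0.014 0 0 0 0 0; 0 -0.006 0 0 0 0 0; 0 -0.004 0 0 0 0 0; 0 0 0 0 0 0 0; 0 0 0 0 0 0 0"}}

```text
time_s: 7.58
position: [0.3955, -0.1961, 0.0288]
tool_rot: [[-0.034, 0.999, 0.001], [0.999, 0.034, -0.001], [-0.001, 0.001, -1.0]]
ft_force: [-1.0, -0.3, 8.4]
grip_width: 0.0094
gripper_force: 39.6
```

Request:
{"op": "move_arm", "data": {"plan": "0 -0.004 0 0 0 0 0; 0 -0.004 0 0 0 0 0; 0 -0.003 0 0 0 0 0; 0 -0.003 0 0 0 0 0; 0 0 0 0 0 0 0; 0 0 0 0 0 0 0"}}

```text
time_s: 8.32
position: [0.3924, -0.1969, 0.0293]
tool_rot: [[-0.029, 0.999, 0.024], [1.0, 0.029, -0.005], [-0.005, 0.024, -1.0]]
ft_force: [74.2, 29.6, -24.1]
grip_width: 0.0093
gripper_force: 41.0
```

The drawer is at its stop, since force rose sharply there. I'll ease off, release and rise.

Request:
{"op": "move_arm", "data": {"plan": "0 0.005 0 0 0 0 0; 0 0.005 0 0 0 0 0; 0 0 0 0 0 0 0; 0 0 0 0 0 0 0.026; 0 0 0 0 0 0 0.026; 0 0 0 0 0 0 0.026; 0 0 -0.03 0 0 0 0.026; 0.01 0.03 -0.06 0 0 0 0.06; 0.01 0.04 -0.06 0 0 0 0.08; 0 0.03 -0.02 0 0 0 0.08; 0 0 0 0 0 0 0.08; 0 0 0 0 0 0 0.08"}}

```text
time_s: 9.82
position: [0.4818, -0.1746, 0.184]
tool_rot: [[-0.034, 0.999, -0.002], [0.999, 0.034, 0.001], [0.001, -0.002, -1.0]]
ft_force: [-0.5, -0.1, -0.3]
grip_width: 0.0798
gripper_force: 0.0
```

Run:
```python
from h import *
o=env.observe(); print(o["position"],o["grip_width"],o["ft_force"])
im,d,c=snap("wrist"); np.savez("wst.npz",im=im,d=d,**{k:np.array(v) for k,v in c.items()})
for t,z in(("unit_drawer0_handle",.047),("drawer_floor",.022),("collar",.022)):
    for r in pinpoint("wrist",t)[:2]: print(t,r,np.round(at_z(c,*r["pixel"],z),4))
W=cloud(d,c)
m=(abs(W[...,2]-.054)<.004)&(W[...,0]>.44)&(W[...,0]<.56)&(abs(W[...,1]+.19)<.085); P=W[m]
if len(P)>5: print(len(P), cv2.minEnclosingCircle(P[:,:2].astype(np.float32)))
save("w3.png",cv2.resize(im,(800,600)))
```

```text
[ 0.48177482 -0.1746489   0.1839904 ] 0.07978113493163451 [-0.51444731 -0.1324249  -0.29971522]
unit_drawer0_handle {'pixel': [157.3, 198.7], 'conf': 0.62} [ 0.3923 -0.1968  0.047 ]
drawer_floor {'pixel': [284.2, 190.1], 'conf': 0.71} [ 0.5114 -0.1918  0.022 ]
collar {'pixel': [283.0, 201.9], 'conf': 0.68} [ 0.5109 -0.2042  0.022 ]
2584 ((0.5009504556655884, -0.18563604354858398), 0.0994965136051178)
```

View pics/w3.png

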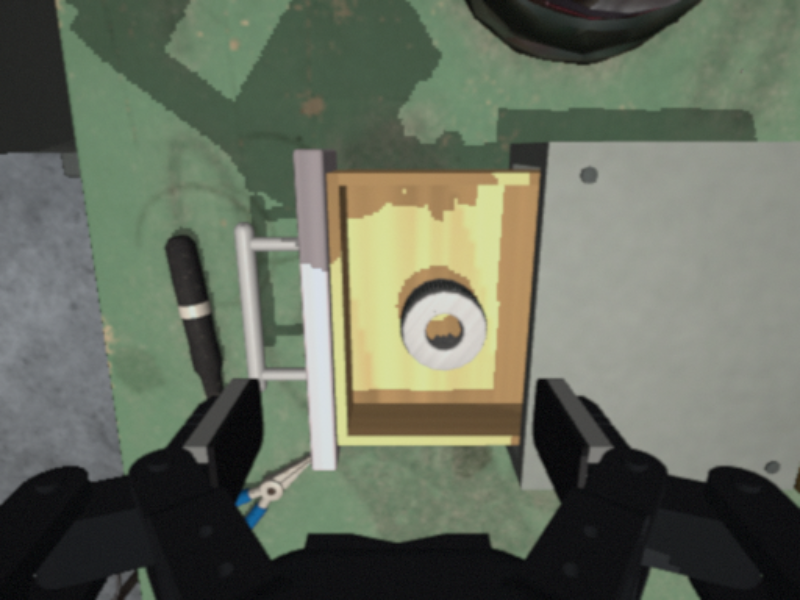

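The wrist view shows the drawer fully out, with the collar's top ring at (445,331) and its floor clear around it.

Run:
```python
from h import *
f=np.load("wst.npz"); c={k:f[k] for k in("fx","fy","cx","cy","R","t")}
W=cloud(f["d"],c); print(at_z(c,445*.64,331*.64,.054))
m=(abs(W[...,2]-.054)<.004)&(np.hypot(W[...,0]-.511,W[...,1]+.204)<.032);P=W[m];print(len(P),P[:,2].mean(),cv2.minEnclosingCircle(P[:,:2].astype(np.float32)),(P[:,:2].min(0)+P[:,:2].max(0))/2)
x,y=.511,-.204
plan([.4818,-.1746,.184],2,[x,y,.15],90,.066,9)
```

```text
[ 0.50979928 -0.20289953  0.054     ]
1773 0.05324951113074938 ((0.5094961524009705, -0.20336449146270752), 0.024960454553365707) [ 0.50977211 -0.20309228]
-0.0034 0.0031 0.0038 0 0 -0.1707 0.066; -0.0039 0.0025 0.0038 0 0 -0.1707 0.066; -0.0042 0.0018 0.0038 0 0 -0.1707 0.066; -0.0045 0.0011 0.0038 0 0 -0.1707 0.066; -0.0046 0.0003 0.0038 0 0 -0.1707 0.066; -0.0046 -0.0005 0.0038 0 0 -0.1707 0.066; -0.0044 -0.0013 0.0038 0 0 -0.1707 0.066; -0.0042 -0.002 0.0038 0 0 -0.1707 0.066; -0.0038 -0.0027 0.0038 0 0 -0.1707 0.066
```

Request:
{"op": "move_arm", "data": {"plan": "0 0 0 0 0 -0.1707 0.066; 0 0 0 0 0 -0.1707 0.066; 0 0 0 0 0 -0.1707 0.066; 0 0 0 0 0 -0.1707 0.066; 0 0 0 0 0 -0.1707 0.066; 0 0 0 0 0 -0.1707 0.066; 0 0 0 0 0 -0.1707 0.066; 0 0 0 0 0 -0.1707 0.066; 0 0 0 0 0 -0.1707 0.066; -0.028 -0.0285 0.03 0 0 0 0.066; 0 0 0 0 0 0 0.066; 0 0 0 0 0 0 0.066"}}

```text
time_s: 11.52
position: [0.5103, -0.2033, 0.1551]
tool_rot: [[-1.0, 0.001, -0.001], [0.001, 1.0, 0.001], [0.001, 0.001, -1.0]]
ft_force: [-0.0, -0.1, 1.2]
grip_width: 0.0658
gripper_force: 0.0
```

Down to TCP 0.028, then close.

Request:
{"op": "move_arm", "data": {"plan": "0 0 0.04 0 0 0 0.066; 0.0005 0 0.04 0 0 0 0.066; 0 0 0.027 0 0 0 0.066; 0 0 0.014 0 0 0 0.066; 0 0 0.006 0 0 0 0.066; 0 0 0 0 0 0 0.066; 0 0 0 0 0 0 0.04; 0 0 0 0 0 0 0.04; 0 0 0 0 0 0 0.04; 0 0 0 0 0 0 0.04", "grip_force": 50}}

```text
time_s: 12.78
position: [0.5109, -0.2037, 0.0294]
tool_rot: [[-1.0, 0.0, 0.002], [0.0, 1.0, -0.001], [-0.002, -0.001, -1.0]]
ft_force: [-1.0, 1.3, 5.9]
grip_width: 0.0478
gripper_force: 52.0
```

Request:
{"op": "move_arm", "data": {"plan": "0 0 -0.02 0 0 0 0.04; 0 0 -0.05 0 0 0 0.04; 0 0 -0.05 0 0 0 0.04; 0 0 -0.04 0 0 0 0.04; 0 0 -0.02 0 0 0 0.04; 0.02 0.02 0 0 0 0 0.04; 0.03 0.04 0 0 0 0 0.04; 0.0 0.05 0 0 0 0 0.04; 0.0 0.05 0 0 0 0 0.04; 0.0 0.05 0 0 0 0 0.04; 0 0 0 0 0 0 0.04; 0 0 0 0 0 0 0.04"}}

```text
time_s: 14.28
position: [0.4604, 0.0064, 0.2083]
tool_rot: [[-1.0, 0.0, 0.0], [0.0, 1.0, -0.0], [-0.0, -0.0, -1.0]]
ft_force: [0.3, -1.0, -1.5]
grip_width: 0.0479
gripper_force: 52.2
```

Run:
```python
from h import *
o=env.observe(); print(o["position"],o["grip_width"],o["ft_force"],o["q"])
im,d,c=snap("wrist"); np.savez("wst.npz",im=im,d=d,**{k:np.array(v) for k,v in c.items()})
for t,z in(("post_top",.062),("collar",.15)):
    for r in pinpoint("wrist",t)[:2]: print(t,r,np.round(at_z(c,*r["pixel"],z),4))
save("w4.png",cv2.resize(im,(800,600)))
```

```text
[0.46043628 0.00636291 0.20833174] 0.04792206362424673 [ 0.28816284 -1.01114125 -1.52599353] [-1.39815532e+01  1.40100270e+01  9.00962310e+01 -1.83159610e-02
  7.58688446e+01 -1.03972944e+02]
post_top {'pixel': [393.2, 172.8], 'conf': 0.93} [0.4572 0.1357 0.062 ]
collar {'pixel': [253.4, 244.9], 'conf': 0.89} [0.487  0.0061 0.15  ]
```

View pics/w4.png

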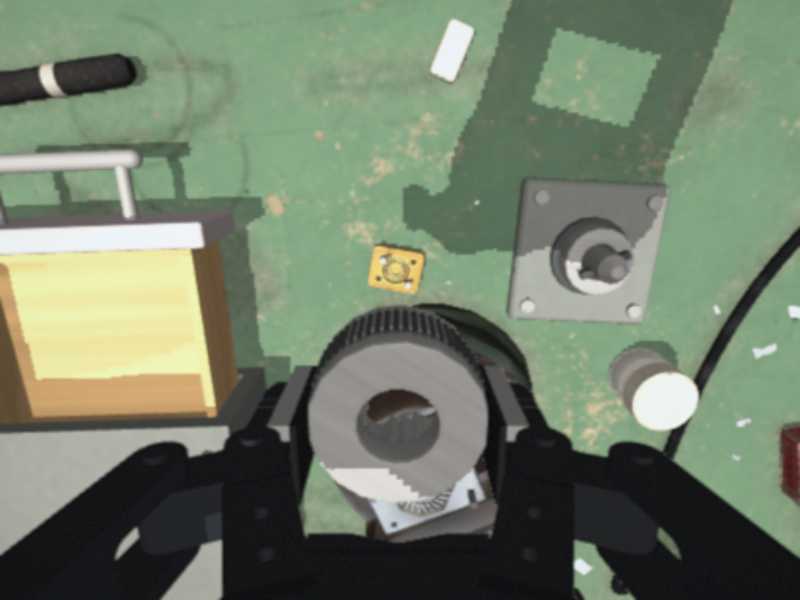

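The collar is held well: its top ring is at (398,417), with the post at (610,265) and the brass block at (397,268).

Request:
{"op": "move_arm", "data": {"plan": "0.02 0.05 0 0 0 0 0.04; 0.01 0.05 0 0 0 0 0.04; 0.02 0.032 0 0 0 0 0.04; 0 0 0 0 0 0 0.04; 0 0 0 0 0 0 0.04; 0 0 0 0 0 0 0.04"}}

```text
time_s: 15.18
position: [0.4111, 0.1376, 0.2081]
tool_rot: [[-1.0, 0.002, 0.0], [0.002, 1.0, -0.0], [-0.0, -0.0, -1.0]]
ft_force: [0.2, -0.3, -2.1]
grip_width: 0.048
gripper_force: 52.4
```

Run:
```python
from h import *
from scipy.optimize import least_squares
f=np.load("wst.npz"); c0={k:f[k] for k in("fx","fy","cx","cy","R","t")}
print("collar px before",at_z(c0,398*.64,417*.64,.2329))
o=env.observe(); p=np.array(o["position"]);print(p)
im,d,c=snap("wrist"); np.savez("wst2.npz",im=im,d=d,**{k:np.array(v) for k,v in c.items()})
for t in("post_top",):
    for r in pinpoint("wrist",t)[:2]: print(t,r,np.round(at_z(c,*r["pixel"],.062),4))
W=cloud(d,c)
def fit(P,r0):
    return least_squares(lambda q:np.hypot(P[:,0]-q[0],P[:,1]-q[1])-q[2],[*np.nanmedian(P[:,:2],0),r0],loss="soft_l1",f_scale=.001).x
m=(abs(W[...,2]-(p[2]+.0246))<.006)&(np.hypot(W[...,0]-p[0],W[...,1]-p[1])<.035)
P=W[m][:,:2].astype(np.float32)
print("collar top",len(P),cv2.minEnclosingCircle(P))
m=(abs(W[...,2]-.034)<.003)&(np.hypot(W[...,0]-.458,W[...,1]-.138)<.026); P=W[m][:,:2].astype(np.float32)
print("plunger",len(P),cv2.minEnclosingCircle(P))
m=(W[...,2]>.057)&(W[...,2]<.066)&(np.hypot(W[...,0]-.458,W[...,1]-.138)<.02); P=W[m]
print("top",len(P),P.mean(0) if len(P) else 0)
m=(abs(W[...,2]-.012)<.003)&(np.max(abs(W[...,:2]-[.458,.138]),-1)<.065);P=W[m][:,:2].astype(np.float32)
print("plate",len(P),cv2.minAreaRect(P))
save("w5.png",im)
```

```text
collar px before [0.45564    0.00684944 0.2329    ]
[0.41114589 0.13761794 0.20806994]
collar top 9292 ((0.40444839000701904, 0.1375701129436493), 0.03444725647568703)
plunger 46 ((0.44035348296165466, 0.1386227011680603), 0.012699122540652752)
top 0 0
plate 3000 ((0.4421435296535492, 0.13915279507637024), (0.09937747567892075, 0.06684334576129913), 87.75837707519531)
```

Request:
{"op": "move_arm", "data": {"plan": "-0.05 0 0 0 0 0 0.04; -0.04 0 0 0 0 0 0.04; 0 0 0 0 0 0 0.04; 0 0 0 0 0 0 0.04; 0 0 0 0 0 0 0.04"}}

```text
time_s: 15.9
position: [0.4998, 0.1385, 0.2083]
tool_rot: [[-1.0, 0.001, -0.0], [0.001, 1.0, -0.0], [0.0, -0.0, -1.0]]
ft_force: [-0.4, 0.4, -1.8]
grip_width: 0.0482
gripper_force: 52.4
```

```bash
cat > m.py <<'E'
from h import *
o=env.observe(); p=np.array(o["position"]);print(p,o["time_s"])
im,d,c=snap("wrist"); np.savez("wst2.npz",im=im,d=d,**{k:np.array(v) for k,v in c.items()})
for r in pinpoint("wrist","post_top")[:2]: print(r,np.round(at_z(c,*r["pixel"],.062),4))
W=cloud(d,c)
Q=W[(abs(W[...,1]-p[1])<.02)&(abs(W[...,0]-p[0])<.04)&(W[...,2]>p[2]+.01)&(W[...,2]<p[2]+.04)]
h,e=np.histogram(Q[:,2]-p[2],30); i=h.argmax(); zt=(e[i]+e[i+1])/2; print("collar top-TCP",zt)
T=Q[abs(Q[:,2]-p[2]-zt)<.002]
for s in(-.012,0,.012):
    S=T[abs(T[:,1]-p[1]-s)<.002]; print("x ext at y",s,np.sort(S[:,0])[[1,-2]]-p[0] if len(S)>4 else 0)
print("collar circle",cv2.minEnclosingCircle((T[:,:2]-p[:2]).astype(np.float32)))
near=np.hypot(W[...,0]-.458,W[...,1]-.138)
P=W[(abs(W[...,2]-.034)<.003)&(near<.026)][:,:2].astype(np.float32); print("plunger",len(P),cv2.minEnclosingCircle(P) if len(P) else 0)
P=W[(W[...,2]>.059)&(W[...,2]<.066)&(near<.02)]; print("top",len(P),P.mean(0) if len(P) else 0)
P=W[(abs(W[...,2]-.012)<.003)&(np.max(abs(W[...,:2]-[.458,.138]),-1)<.065)][:,:2].astype(np.float32); print("plate",len(P),cv2.minAreaRect(P))
save("w6.png",cv2.resize(im,(800,600)))
E
python3 m.py
```

```text
[0.49982274 0.13846962 0.20830767] 15.9
{'pixel': [251.8, 130.4], 'conf': 0.82} [0.4575 0.1366 0.062 ]
collar top-TCP 0.02412510719768579
x ext at y -0.012 [-0.02330241  0.02021626]
x ext at y 0 [-0.02642895  0.02272779]
x ext at y 0.012 [-0.02396341  0.01987848]
collar circle ((-0.0016725333407521248, 0.0005077528767287731), 0.025364601984620094)
plunger 1087 ((0.4587152600288391, 0.1383369415998459), 0.02244001254439354)
top 114 [0.45861958 0.13827448 0.06095782]
plate 6646 ((0.46692460775375366, 0.13149473071098328), (0.11168523132801056, 0.11650863289833069), 86.91441345214844)
```

View pics/w6.png

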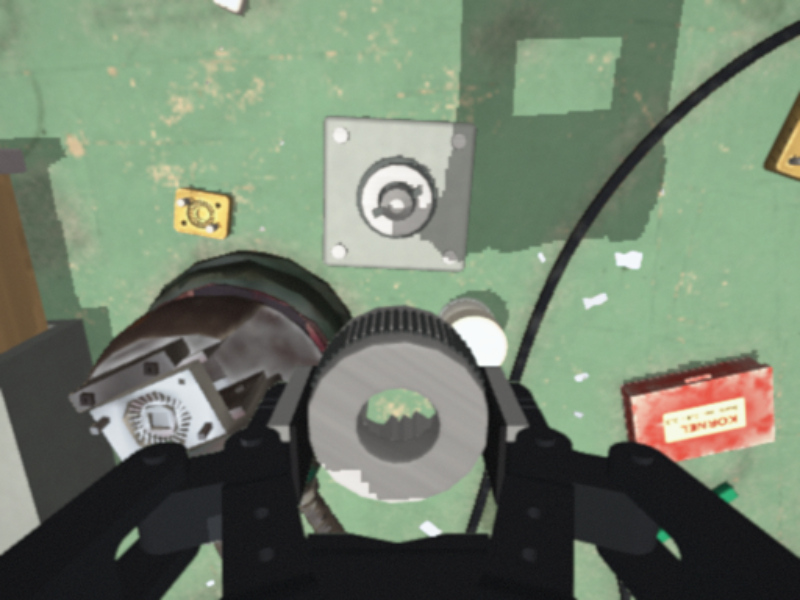

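The post (398,200) and collar (398,415) are both clear here. The relative shift is dx −0.0394, dy −0.0004. The collar centre sits 1.7 mm along tool +x from the TCP.

Request:
{"op": "move_arm", "data": {"plan": "0.025 -0.0004 0 0 0 0 0.04; 0.0144 0 0 0 0 0 0.04; 0 0 0.05 0 0 0 0.04; 0 0 0.05 0 0 0 0.04; 0 0 0.02 0 0 0 0.04; 0 0 0 0 0 0 0.04; 0 0 0 0 0 0 0.04; 0 0 0.01 0 0 0 0.04; 0 0 0.01 0 0 0 0.04; 0 0 0.01 0 0 0 0.04; 0 0 0 0 0 0 0.04; 0 0 0 0 0 0 0.04"}}

```text
time_s: 17.5
position: [0.4612, 0.1382, 0.0582]
tool_rot: [[-1.0, 0.0, 0.0], [0.0, 1.0, -0.0], [-0.0, -0.0, -1.0]]
ft_force: [0.6, -0.4, -1.3]
grip_width: 0.0477
gripper_force: 52.4
```

Request:
{"op": "move_arm", "data": {"plan": "0.0005 0 0.005 0 0 0 0.04; 0 0 0.005 0 0 0 0.04; 0 0 0 0 0 0 0.04; 0 0 0.002 0 0 0 0.04; 0 0 0.001 0 0 0 0.04; 0 0 0 0 0 0 0.04; 0 0 0 0 0 0 0.04"}}

```text
time_s: 18.38
position: [0.4607, 0.1382, 0.0453]
tool_rot: [[-1.0, 0.0, 0.0], [0.0, 1.0, -0.0], [-0.0, -0.0, -1.0]]
ft_force: [-1.4, 0.4, 2.2]
grip_width: 0.0478
gripper_force: 52.8
```

Request:
{"op": "move_arm", "data": {"plan": "0 0 0.001 0 0 0 0.04; 0 0 0.001 0 0 0 0.04; 0 0 0 0 0 0 0.04; 0 0 0 0 0 0 0.04"}}

```text
time_s: 18.88
position: [0.4609, 0.1382, 0.0448]
tool_rot: [[-1.0, 0.0, 0.002], [0.0, 1.0, -0.0], [-0.002, -0.0, -1.0]]
ft_force: [-6.4, -0.9, 21.9]
grip_width: 0.0477
gripper_force: 55.3
```

It rests firmly on the pin at 22 N and is not lined up. Now turning in 5° rows under that load.

Request:
{"op": "move_arm", "data": {"plan": "0 -0.00015 0 0 0 0.087 0.04; 0 -0.00015 0 0 0 0.087 0.04; 0 -0.00015 0 0 0 0.087 0.04; 0 -0.00015 0 0 0 0.087 0.04; 0 0 0 0 0 0 0.04"}}

```text
time_s: 19.5
position: [0.4619, 0.1374, 0.0443]
tool_rot: [[-0.94, 0.342, 0.004], [0.342, 0.94, -0.0], [-0.004, 0.001, -1.0]]
ft_force: [-0.6, -0.9, 11.9]
grip_width: 0.0481
gripper_force: 53.8
```

Request:
{"op": "move_arm", "data": {"plan": "0 -0.00015 0.0005 0 0 0.087 0.04; 0 -0.00015 0 0 0 0.087 0.04; 0 -0.00015 0 0 0 0.087 0.04; 0 0 0 0 0 0 0.04"}}

```text
time_s: 20.0
position: [0.4603, 0.1372, 0.0425]
tool_rot: [[-0.82, 0.572, -0.0], [0.572, 0.82, -0.0], [0.0, -0.0, -1.0]]
ft_force: [-0.3, -0.4, -1.4]
grip_width: 0.0477
gripper_force: 52.5
```

It dropped: force is gone and z is lower. Now pressing down.

Request:
{"op": "move_arm", "data": {"plan": "0 0 0.002 0 0 0 0.04; 0 0 0.002 0 0 0 0.04; 0 0 0.002 0 0 0 0.04; 0 0 0.002 0 0 0 0.04; 0 0 0 0 0 0 0.04; 0 0 0 0 0 0 0.04"}}

```text
time_s: 20.75
position: [0.4604, 0.1372, 0.0347]
tool_rot: [[-0.82, 0.572, 0.0], [0.572, 0.82, -0.0], [-0.0, 0.0, -1.0]]
ft_force: [-1.5, -0.1, 5.0]
grip_width: 0.0479
gripper_force: 53.2
```

Request:
{"op": "move_arm", "data": {"plan": "0 0 0.001 0 0 0 0.04; 0 0 0.001 0 0 0 0.04; 0 0 0.0005 0 0 0 0.04; 0 0 0 0 0 0 0.04; 0 0 0 0 0 0 0.04; 0 0 0 0 0 0 0.04"}}

```text
time_s: 21.5
position: [0.4605, 0.1371, 0.0332]
tool_rot: [[-0.82, 0.572, 0.001], [0.572, 0.82, -0.0], [-0.001, 0.001, -1.0]]
ft_force: [-5.1, -1.1, 18.6]
grip_width: 0.0476
gripper_force: 55.0
```

```bash
python3 -c "
from rig import env
print(env.close_job())"
```

```text
the job is handed in; nothing more can be done
None
```

I handed the job in with the drawer out at its stop and the gripper holding the collar down on the small stand: it sank about 11.6 of the expected 12 mm from the cross pin, then met the stop at about 19 N. The hand-in returned no verdict.

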